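# Wind a label ribbon back until it comes free, then rack its cartridge

### The arm

A 6-joint arm with a two-finger parallel gripper is mounted at the origin on a cart in front of the work surface, level with it; the furniture and walls round the work are solid. World frame = base frame: x ahead of the robot, y to its left, z up, the work surface at z = 0. Lengths are in m, angles in rad, forces in N, time in s.
With the tool pointing down it reaches from about 0.325 to 0.775 m from the base axis. Payload 5.5 kg.
Tool frame: the origin (TCP) lies midway between the tips of the shut fingers; the grasp point (between the pads) lies 19 mm behind it; z points along the fingers, y is the line along which they close (so a half turn about z gives the same grasp; the last joint's range is limited). The gripper opens to 85 mm and grips with 20 to 120 N. Pads are 22 mm wide; open, the fingers measure 114 mm over their backs; the gripper's body (76 mm by 85 mm) begins 54 mm behind the grasp point. The pads swing forward as they close: fully open they stand 13 mm farther back than shut.
Start: joints at [1.268, 0.091, 1.231, -0, 1.82, -0.057], TCP at [0.146, 0.582, 0.231] pointing down, gripper open.
Joint ranges: [-2.87, 2.87], [-0.86, 2.18], [0.17, 2.46], [-1.51, 4.65], [0.06, 2.69], [-2.65, 2.65]. Speed limits (rad/s): [2.57, 2.57, 3.01, 3.14, 3.14, 3.14].

### API

Orientations are given as a rotation vector (axis times angle).
In Python, from cell import * gives the robot as it stands. The module is installed in compiled form; this text tells all that it offers.
- The arm moves only by the tool drive_tool, never from a script. Its arguments are lists of equal length, an entry for each row: "translation": the shift along the tool's x, y, z in mm, a list of three; "twist": the turn about the tool's z in degrees. In form: {"translation": [[dx, dy, dz], ...], "twist": [twist, ...]}. A call has 1 to 5 rows; each row shifts and turns the commanded pose from where the row before left it, along the tool's axes as they then stand; what a row does not reach is not made up. A row lasts 1/10 s, in which the tool goes at most 50 mm and 8.59 degrees, less where a joint would pass 70% of its speed; a pose out of reach is approached as far as the arm can. A call is refused whole if a number of a shift passes 50 or a number of a turn 8.59, either way. A call with a gripper value outside its range is refused whole. "claw" is the opening, from 0 (shut) to 1 (fully open), set as the call begins (left out, the last holds). The fingers move at their own pace and stop on an object; "newtons" is the grip in N (left out, the last holds). Time passes only in rows, so rows that do not move let the fingers close. It gives the time, the measured TCP pose, the force, the opening and the grip force at its end, in the units of the state.
- observe(): the state, without advancing time (a new reading comes with each control period).
- grab_frame(name): name is "scene" or "top" or "wrist"; returns a dict with "color" (400x640x3 uint8, red, green, blue), "depth" (400x640 float32, m along the optical axis (not along the pixel's ray), 0 where there is no reading), "camera_matrix" (3x3 intrinsics, pixels), "position" and "attitude" of the camera in the world. Camera axes: x right, y down, z forward; pixel columns grow to the right and rows downward; lengths in m; the calibration is good to about 2 mm. A picture is of the moment at which its call begins.
- hand_in(): hands the job in; it is judged then, once.
Trained networks look in a picture, given as the dict that the camera call returned (one of the last four; its "shot" number tells which), for a name from the list of things; names that differ only in an ending like _2 or _b are one class to them, and where a whole thing is asked for, a point or a joint stands for the part that bears it (a point fixed in the world has none). Each returns a list of dicts, best first, with "p" (0 to 1); they miss things now and then, are a little off and sometimes report something else, mostly with a low value. They report only what shows in the picture. A call takes as long as a camera call. They do not tell look-alikes from the thing itself.
- search_frame(picture, name): "point" ([x, y, z] in m, in world coordinates, good to about 4 mm: the middle of the surface that is visible of it).
- pinpoint(picture, name): "point" ([x, y, z] in m, in world coordinates, good to about 4 mm: a listed point, or the origin of a listed thing).
The state is a dict: "time_s": time; "joint_positions": joint angles; "qd": joint speeds; "tau": joint torques, N m; "position": TCP position; "tcp_rot": TCP orientation; "wrist_force": force on the tool from outside, world axes, zero at the start; "moment": the same for the moment, N m; "finger_gap": finger opening in m; "grip_force": force on a finger pad.
Only numpy, scipy, OpenCV 4.12 (cv2) and the standard library are available. Lean on these libraries where they do the work, as an engineer would, in place of code of your own. Each camera call takes 0.05 s, during which the arm holds its last target. There are 200 camera calls.

### The job

Wind the used ribbon back into the cartridge: turn the rewinder's crank clockwise, feeling its pull, until the pull suddenly drops away and the bolt snaps back, and stop there: much more than half a turn farther draws the ribbon's end in and locks it again. Then lift the cartridge straight out, without ever straining it against the bolt or the well, and stand it gently, upright and fully home, in the empty bay of the wooden rack. Leave the spare cartridge and everything else on the bench alone.

Things in the scene. Friction and masses are not known exactly. Their poses are not given: they have to be found in the camera images.
- rewinder: Rewinder for label-ribbon cartridges, fixed to the bench: low grey unit, 126 mm (x) by 242 mm (y from -118 to +124), deck 40 mm high. On its -y half a gear housing, cover 61 mm high, with the crank on top; in its +y half the cartridge's well. Starts facing the robot with -x, turned up to 0.35 rad, on the left or in the middle of the bench. Origin: middle of the underside, z up.
- well_floor (a point): Centre of the floor of the rewinder's well, 12 mm above the bench, at (0, +70) mm in the rewinder's frame: an upright pocket 47 mm (x) by 89 mm (y), 28 mm deep. The cartridge starts in it with 1.5 mm play all round.
- bolt_guide (a point): Steel guide between housing and well, at (0, +22, 51) mm in the rewinder's frame. Its brass bolt (16 mm wide, 6 thick) reaches +y over the cartridge's low foot, 2 mm above it, and holds the cartridge down while ribbon is out. When the ribbon comes free the bolt snaps back into the guide by itself; wound too far, it creeps out over the foot again.
- crank_axis (a point): Centre of the crank's bearing on the cover, 61 mm above the bench at (0, -60) mm in the rewinder's frame; the crank turns about the upright line through it, clockwise seen from above (white arrow). The ribbon comes free after 1 to 3 turns, different each time. The crank then runs free for about 3/4 turn; farther on the end is drawn in and it stiffens; turning back frees it.
- crank_handle (a point): Middle of the crank's upright black handle, 18 mm thick, from 75 to 111 mm above the bench, 45 mm from the axis, spinning freely on its pin; crank arm and hub below it reach up to 77 mm. Winding takes a steady 3 to 7 N along its path, and the ribbon's tension keeps pulling back while the handle is held still; free, it is under 2 N. Let go too early, it springs back a little.
- cartridge: Ribbon cartridge, black plastic box with orange bands: 44 mm (x) by 86 mm (y), 0.18 to 0.31 kg. Main body y from -31 to +43 mm, 60 mm tall, flat parallel sides; at its -y end a low foot 12 mm long, 34 mm tall, under the bolt. Starts standing in the rewinder's well. Origin: middle of the underside (of the 86 mm), z up.
- rack: Light wooden cartridge rack fixed to the bench, 72 mm (x) by 222 mm (y), 36 mm high, with two upright bays end to end along y, each 48 by 90 mm and 26 mm deep, floors 10 mm above the bench, mouths bevelled. The spare cartridge stands in the +y bay, the -y bay is empty. Origin: middle of the underside.
- bay_empty (a point): Centre of the floor of the rack's empty bay, 10 mm above the bench, at (0, -54) mm in the rack's frame, with the rack's axes. A cartridge fully home has its origin here and its long side (y) along the rack's y, either way round.
- spare_cartridge: A second, identical cartridge in the rack's other bay; to be left alone.
- marker_cup: Black pen cup, 76 mm wide, 97 mm tall, standing at the back of the bench; origin: centre of the underside. To be left alone.
- box_cutter_1: Black box cutter, 28 by 168 by 20 mm, lying on the bench; origin: centre of the underside. To be left alone.
- spare_tape_2: Roll of brown tape, 78 mm across, 36 mm tall, at the back of the bench; origin: centre of the underside. To be left alone.
- card_pack_2: White wrapped pack of cards, 71 by 53 by 70 mm, at the back of the bench; origin: centre of the underside. To be left alone.
Mind the look-alikes: they are no part of the job. What is shaped like the cartridge but turquoise is not meant.

How it is judged:
On the way:
1. the cartridge is lifted clear of the rewinder's well (z of cartridge in the frame of rewinder above 0.05 m), for 0.2 s.
At the end, for the whole second after the job is handed in: the cartridge stands released, upright (within 0.06 rad) and still in the rack's empty bay, within 4 mm of the bay's centre, 0.08 rad of the bay's direction and 3 mm of its floor, and the spare cartridge has not moved by 6 mm (horizontal distance between cartridge and bay_empty below 0.004 m and z of cartridge in the frame of bay_empty between -0.003 and 0.003 m and angle between cartridge's own z axis and vertical below 0.06 rad and angle between the y axis of cartridge and the y axis of rack, either way round below 0.08 rad and linear speed of cartridge below 0.01 m/s and distance of spare_cartridge from where it was at the start of the episode below 0.006 m); the robot touches nothing.
It fails at once if the cartridge is strained against the bolt or the well with over 80 N (contact force between cartridge and rewinder above 80 N).
It fails at once if the cartridge is pressed on the rack or on the spare with over 40 N (contact force between cartridge and rack above 40 N or contact force between cartridge and spare_cartridge above 40 N).
It fails at once if the spare cartridge is moved by over 20 mm (distance of spare_cartridge from where it was at the start of the episode above 0.02 m).
It fails at once if another thing on the bench is pushed over 30 mm from its place (distance of any of marker_cup, box_cutter_1, spare_tape_2, card_pack_2 from where it was at the start of the episode above 0.03 m).
It also fails if it takes over 72 s, if anything falls off the work surface, if the arm or the gripper's body presses on something with over 40 N, if the wrist force passes 120 N, or if a joint passes its speed limit or range.

## Working session

There is one attempt and no reset: what is moved stays moved. The work goes in short steps, Python scripts to look and compute and a tool call to move; the robot and the scene stay as the last step left them, time stands still between calls to the robot, and variables do not carry over. Pictures are saved under pics/ and viewed, at most 10 in all, crops included, and the job is handed in when it is done.

Besides the shell and the picture viewer there is one more tool, called after "Call:" as name(argument=value, ...), one argument or row to a line, values as JSON. drive_tool: Moves the arm, as the interface text tells. Its arguments: {"type":"object","properties":{"translation":{"type":"array"},"twist":{"type":"array"},"claw":{"type":"number"},"newtons":{"type":"number"}},"required":["translation","twist"]}

```bash
mkdir -p pics; python3 - <<'E'
from cell import *
import cv2,numpy as np
s=observe();print({k:np.round(v,3).tolist() for k,v in s.items()})
for c in ["top","scene"]:
    f=grab_frame(c);cv2.imwrite(f"pics/{c}1.png",f["color"][:,:,::-1])
    print(c,np.round(f["position"],3),np.round(f["attitude"],3))
    for n in ["rewinder","well_floor","bolt_guide","crank_axis","crank_handle","cartridge","rack","bay_empty","spare_cartridge","marker_cup","box_cutter_1","spare_tape_2","card_pack_2"]:
        print(n,[(np.round(d["point"],4).tolist(),round(d["p"],2)) for d in pinpoint(f,n)[:3]])
print(observe()["time_s"])
E
```

```text
{'time_s': 0.0, 'joint_positions': [1.268, 0.092, 1.232, -0.0, 1.82, -0.057], 'qd': [-0.0, -0.001, -0.0, -0.001, 0.001, 0.002], 'tau': [-0.002, -45.872, -41.802, -0.0, 0.012, 0.0], 'position': [0.146, 0.582, 0.23], 'tcp_rot': [-0.385, -3.118, 0.003], 'wrist_force': [-0.721, 0.763, -0.158], 'moment': [-0.0, -0.047, -0.043], 'grip_force': 0.0, 'finger_gap': 0.085}
top [0.399 0.221 1.186] [-2.113  2.177 -0.133]
rewinder [([0.5285, 0.0067, 0.0008], 0.67)]
well_floor [([0.5491, 0.0747, 0.0101], 0.73)]
bolt_guide [([0.5305, 0.0232, 0.0531], 0.84)]
crank_axis [([0.5082, -0.0497, 0.0652], 0.94)]
crank_handle [([0.4701, -0.0239, 0.0961], 0.42)]
cartridge [([0.5509, 0.5544, 0.0005], 0.91), ([0.5432, 0.0722, 0.0095], 0.86), ([0.52, 0.4183, 0.0129], 0.59)]
rack [([0.5186, 0.3634, -0.0032], 0.91)]
bay_empty [([0.5185, 0.3096, 0.0085], 0.97)]
spare_cartridge [([0.5199, 0.4184, 0.0131], 0.92), ([0.7065, 0.1278, 0.0024], 0.64)]
marker_cup [([0.7083, 0.1267, -0.0002], 0.97)]
box_cutter_1 [([0.3837, 0.1709, -0.0012], 0.67)]
spare_tape_2 [([0.7247, 0.3147, 0.0002], 0.86)]
card_pack_2 [([0.7415, 0.2123, -0.0037], 0.61), ([0.4725, -0.0236, 0.0932], 0.48)]
scene [ 0.205 -0.519  0.557] [-2.069  0.447 -0.281]
rewinder [([0.524, 0.0061, -0.0023], 0.86), ([0.5195, 0.3073, 0.011], 0.63)]
well_floor [([0.5528, 0.0724, 0.0127], 0.97)]
bolt_guide [([0.5349, 0.0232, 0.0496], 0.71)]
crank_axis [([0.5057, -0.0525, 0.0605], 0.81), ([0.518, 0.3071, 0.0124], 0.4)]
crank_handle [([0.4705, -0.021, 0.0946], 0.45)]
cartridge [([0.5484, 0.0753, 0.0116], 0.71), ([0.552, 0.5548, 0.0021], 0.59)]
rack [([0.5171, 0.3682, -0.0016], 0.77)]
bay_empty [([0.5209, 0.3047, 0.0106], 0.78)]
spare_cartridge [([0.5203, 0.4179, 0.009], 0.9)]
marker_cup [([0.7437, 0.2136, -0.0001], 0.68), ([0.71, 0.1235, -0.0018], 0.62)]
box_cutter_1 [([0.3857, 0.1682, -0.0039], 0.77)]
spare_tape_2 [([0.7244, 0.3227, -0.0007], 0.79)]
card_pack_2 [([0.7425, 0.2122, 0.0021], 0.64)]
1.4
```

View pics/top1.png

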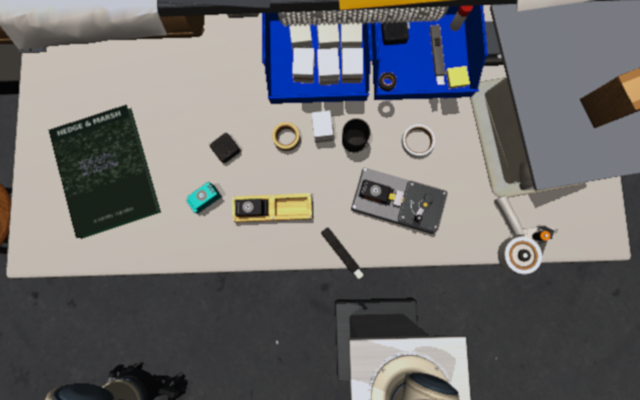

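View pics/scene1.png

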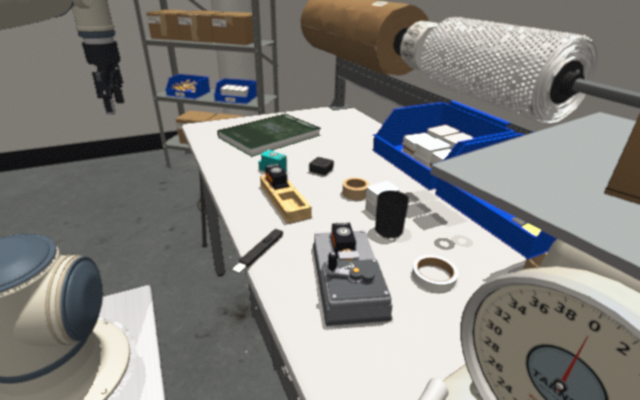

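```bash
cat > h.py <<'E'
from cell import *
import numpy as np,cv2
from scipy.spatial.transform import Rotation as R
def yaw(): 
    y=R.from_rotvec(observe()["tcp_rot"]).as_matrix()[:,1]; return np.degrees(np.arctan2(y[1],y[0]))
def plan(xyz,yawdeg=None,n=5,nt=None):
    """rows from measured pose to target TCP; yawdeg = world angle of tool y, nt rows with twist"""
    s=observe(); p=np.array(s["position"]); m=R.from_rotvec(s["tcp_rot"])
    tw=np.zeros(n)
    if yawdeg is not None:
        d=-(yawdeg-yaw()+180)%360-180 if False else -(((yawdeg-yaw()+180)%360)-180)
        k=nt or n; tw[:k]=round(d/k,1)
    T=[]
    for i in range(n):
        v=(np.array(xyz)-p)/(n-i); r=np.round(m.inv().apply(v)*1000,0 if n>2 else 1)
        T.append(r.tolist()); p=p+m.apply(r/1000); m=m*R.from_euler('z',tw[i],degrees=True)
    for a in range(0,n,5): print(T[a:a+5],tw[a:a+5].tolist())
def st():
    s=observe();print(round(s["time_s"],2),np.round(s["position"],4),round(yaw(),2),np.round(s["wrist_force"],1),s["finger_gap"],s["grip_force"])
def pix(f,P):
    q=R.from_rotvec(f["attitude"]).inv().apply(np.atleast_2d(P)-f["position"])@np.array(f["camera_matrix"]).T
    return q[:,:2]/q[:,2:]
def cloud(f):
    K=np.array(f["camera_matrix"]);d=f["depth"];v,u=np.indices(d.shape)
    q=np.stack([(u-K[0,2])/K[0,0]*d,(v-K[1,2])/K[1,1]*d,d],-1)
    return R.from_rotvec(f["attitude"]).apply(q.reshape(-1,3)).reshape(q.shape)+f["position"]
def fit(names,obs):
    """yaw+xy of rigid planar fit"""
    A=np.array(names,float);B=np.array(obs)[:,:2]
    a=A-A.mean(0);b=B-B.mean(0);th=np.arctan2((a[:,0]*b[:,1]-a[:,1]*b[:,0]).sum(),(a*b).sum())
    c,s=np.cos(th),np.sin(th);return th,B.mean(0)-np.array([[c,-s],[s,c]])@A.mean(0)
E
python3 - <<'E'
from h import *
print(fit([(0,.07),(0,.022),(0,-.06),(0,0)],[(.551,.0736),(.5327,.0232),(.507,-.051),(.5263,.0064)]))
st();plan([.50,-.01,.24],-19.5,15,12)
E
```

```text
(np.float64(-0.33953823422968527), array([0.52658559, 0.00550673]))
1.4 [0.146  0.582  0.2313] 75.92 [-0.   1.1 -0.1] 0.08568800805443752 0.0
[[-32.0, -33.0, -1.0], [-37.0, -28.0, -1.0], [-40.0, -22.0, -1.0], [-43.0, -16.0, -0.0], [-45.0, -10.0, -1.0]] [8.0, 8.0, 8.0, 8.0, 8.0]
[[-46.0, -4.0, -0.0], [-46.0, 2.0, -1.0], [-45.0, 9.0, -0.0], [-43.0, 15.0, -1.0], [-41.0, 21.0, -0.0]] [8.0, 8.0, 8.0, 8.0, 8.0]
[[-38.0, 26.0, -1.0], [-34.0, 31.0, -0.0], [-29.0, 36.0, -1.0], [-29.0, 36.0, -0.0], [-29.0, 35.0, -1.0]] [8.0, 8.0, 0.0, 0.0, 0.0]
```

Call:
drive_tool(
  translation=[
    [-32,-33,-1],
    [-37,-28,-1],
    [-40,-22,-1],
    [-43,-16,0],
    [-45,-10,-1],
  ],
  twist=[8,8,8,8,8],
)

```text
time_s: 1.9
position: [0.2648, 0.3832, 0.2353]
tcp_rot: [1.435, 2.794, 0.001]
wrist_force: [1.4, -0.7, 0.4]
finger_gap: 0.0855
grip_force: 0.0
```

Call:
drive_tool(
  translation=[
    [-46,-4,0],
    [-46,2,-1],
    [-45,9,0],
    [-43,15,-1],
    [-41,21,0],
  ],
  twist=[8,8,8,8,8],
)

```text
time_s: 2.4
position: [0.3831, 0.1861, 0.2377]
tcp_rot: [2.305, 2.134, 0.002]
wrist_force: [0.9, -0.5, 0.4]
finger_gap: 0.0854
grip_force: 0.0
```

Call:
drive_tool(
  translation=[
    [-38,26,-1],
    [-34,31,0],
    [-29,36,-1],
    [-29,36,0],
    [-29,35,-1],
  ],
  twist=[8,8,0,0,0],
)

```text
time_s: 2.9
position: [0.5002, -0.0121, 0.2404]
tcp_rot: [2.575, 1.799, 0.001]
wrist_force: [-0.1, 1.2, 0.0]
finger_gap: 0.0853
grip_force: 0.0
```

```bash
python3 - <<'E'
from h import *
st()
f=grab_frame("wrist");print(np.round(f["position"],3),np.round(f["camera_matrix"],0).tolist())
cv2.imwrite("pics/w1.png",f["color"][:,:,::-1])
for n in ["rewinder","well_floor","bolt_guide","crank_axis","crank_handle","cartridge"]:
    print(n,[(np.round(d["point"],4).tolist(),round(d["p"],2),np.round(pix(f,d["point"])[0]).tolist()) for d in pinpoint(f,n)[:3]])
st()
E
```

```text
2.9 [ 0.5002 -0.0121  0.2404] -20.1 [-0.1  1.2  0. ] 0.08534434381433686 0.0
[0.525 0.053 0.384] [[325.0, 0.0, 319.0], [0.0, 325.0, 201.0], [0.0, 0.0, 1.0]]
rewinder [([0.5255, 0.0019, -0.0007], 0.87, [335.0, 150.0])]
well_floor []
bolt_guide [([0.529, 0.0261, 0.0523], 0.94, [332.0, 133.0])]
crank_axis [([0.5067, -0.0479, 0.0563], 0.72, [336.0, 208.0])]
crank_handle [([0.4731, -0.0291, 0.0997], 0.98, [297.0, 215.0])]
cartridge [([0.5501, 0.0714, 0.0124], 0.88, [335.0, 83.0])]
3.25 [ 0.4992 -0.0092  0.2406] -20.0 [-0.2  0.3  0.6] 0.08539136752208515 0.0
```

View pics/w1.png

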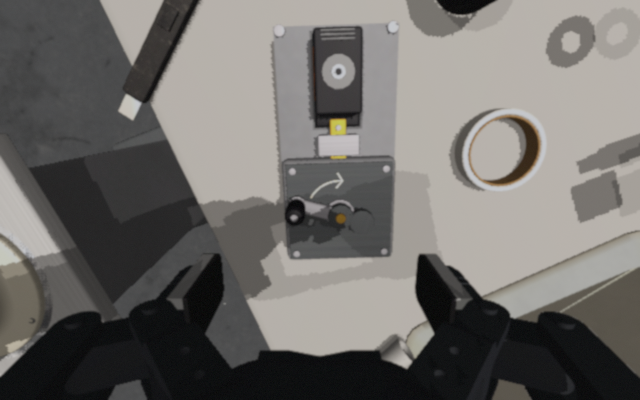

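```bash
python3 - <<'E'
from h import *
for c in ["wrist","top"]:
    f=grab_frame(c);P=cloud(f)
    def band(a,b,ctr,r):
        m=(P[...,2]>a)&(P[...,2]<b)&(np.hypot(P[...,0]-ctr[0],P[...,1]-ctr[1])<r);return P[m]
    h=band(.100,.118,(.471,-.025),.03)
    print(c,"handle",len(h),np.round(h.mean(0),4),np.round(np.median(h,0),4), np.round((h.max(0)+h.min(0))/2,4))
    for nm,a,b,ctr,r in [("unit",.034,.066,(.5266,.0055),.15),("cover",.056,.066,(.508,-.05),.085),("cart",.066,.08,(.551,.073),.06)]:
        q=band(a,b,ctr,r); rect=cv2.minAreaRect((q[:,:2]*1000).astype(np.float32)); print(nm,len(q),np.round(rect[0],1),np.round(rect[1],1),round(rect[2],2),np.round(np.median(q[:,2]),4))
st()
E
```

```text
wrist handle 338 [ 0.4733 -0.0245  0.1105] [ 0.4734 -0.0242  0.1114] [ 0.4723 -0.0257  0.1079]
unit 20507 [529.2   8.4] [237.  120.2] 71.65 0.0478
cover 9624 [513.8 -37.1] [140.9 114.6] 72.01 0.0621
cart 4213 [551.9  77. ] [74. 44.] 71.6 0.0732
top handle 8 [ 0.478  -0.0225  0.1082] [ 0.4784 -0.0218  0.1088] [ 0.4774 -0.0234  0.1075]
unit 2212 [531.5  13.5] [222.7 121. ] 71.44 0.043
cover 753 [515.6 -17.6] [121.  90.] 10.9 0.0615
cart 444 [552.3  76.3] [74.  44.3] 72.33 0.0728
3.35 [ 0.4992 -0.0091  0.2407] -19.98 [-0.3  0.2 -0.5] 0.08518137040183567 0.0
```

```bash
python3 - <<'E'
from h import *
plan([.473,-.0245,.083],-18.4,5)
E
```

```text
[[-5.0, -4.0, 32.0], [-5.0, -4.0, 31.0], [-4.0, -4.0, 32.0], [-5.0, -4.0, 31.0], [-4.0, -4.0, 32.0]] [-0.3, -0.3, -0.3, -0.3, -0.3]
```

Call:
drive_tool(
  translation=[
    [-6,-5,28],
    [-6,-5,28],
    [-6,-5,28],
    [-5,-5,28],
    [0,0,15],
  ],
  twist=[-0.4,-0.4,-0.4,-0.4,0],
  claw=0.7,
)

```text
time_s: 3.85
position: [0.4714, -0.0245, 0.111]
tcp_rot: [-2.547, -1.836, 0.003]
wrist_force: [-0.2, 0.7, 0.1]
finger_gap: 0.0597
grip_force: 0.0
```

```bash
python3 - <<'E'
from h import *
st();plan([.473,-.0245,.083],-18.4,2)
E
```

```text
3.85 [ 0.4714 -0.0245  0.111 ] -18.42 [-0.2  0.7  0.1] 0.05974459468671591 0.0
[[0.2, 0.8, 14.0], [0.3, 0.8, 14.0]] [-0.0, -0.0]
```

Call:
drive_tool(
  translation=[
    [0.2,1,14],
    [0.2,0.6,14],
    [0,0,0],
  ],
  twist=[0,0,0],
)

```text
time_s: 4.15
position: [0.4741, -0.0249, 0.0836]
tcp_rot: [-2.548, -1.835, 0.003]
wrist_force: [-0.2, -0.1, 0.1]
finger_gap: 0.0597
grip_force: 0.0
```

Call:
drive_tool(
  translation=[
    [0,0,0],
    [0,0,0],
    [0,0,0],
    [0,0,0],
  ],
  twist=[0,0,0,0],
  claw=0,
  newtons=40,
)

```text
time_s: 4.55
position: [0.4736, -0.0238, 0.0868]
tcp_rot: [-2.545, -1.835, 0.0]
wrist_force: [-9.3, 6.4, 8.9]
finger_gap: 0.0167
grip_force: 39.1
```

Call:
drive_tool(
  translation=[
    [0,0,-3],
    [0,0,0],
    [0,0,0],
  ],
  twist=[0,0,0],
)

```text
time_s: 4.85
position: [0.473, -0.0245, 0.0871]
tcp_rot: [-2.546, -1.834, 0.005]
wrist_force: [-6.0, 4.2, -4.9]
finger_gap: 0.0166
grip_force: 40.4
```

```bash
python3 - <<'E'
from h import *
st()
f=grab_frame("wrist")
cv2.imwrite("pics/w2.png",f["color"][:,:,::-1][100:400,120:520])
E
```

```text
4.85 [ 0.473  -0.0245  0.0871] -18.46 [-6.   4.2 -4.9] 0.016571569180070207 40.393245220184326
```

View pics/w2.png

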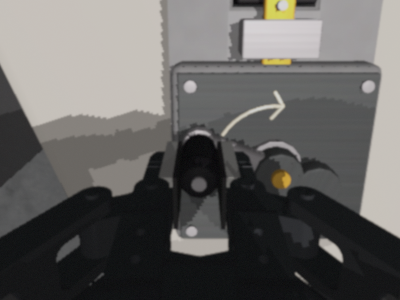

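Call:
drive_tool(
  translation=[
    [12.4,6.6,0],
    [9.8,10.1,0],
    [6.1,12.7,0],
    [1.9,13.9,0],
    [-2.5,13.9,0],
  ],
  twist=[0,0,0,0,0],
)

```text
time_s: 5.4
position: [0.5358, -0.0174, 0.0871]
tcp_rot: [-2.546, -1.834, 0.009]
wrist_force: [-12.0, -4.3, -1.0]
finger_gap: 0.0166
grip_force: 40.7
```

```bash
cat >> h.py <<'E'
def cr(ax=(.509,-.052)):
    s=observe();d=np.array(s["position"][:2])-ax;u=d/np.linalg.norm(d);f=s["wrist_force"]
    print("r mm",round(1e3*np.hypot(*d),1),"ang",round(np.degrees(np.arctan2(d[1],d[0])),1),"Frad",round(f[0]*u[0]+f[1]*u[1],1),"Ftan_cw",round(f[0]*u[1]-f[1]*u[0],1),"Fz",round(f[2],1))
E
python3 -c "
from h import *
st();cr()"
```

```text
5.4 [ 0.5358 -0.0174  0.0871] -18.47 [-12.   -4.3  -1. ] 0.016583104851783444 40.672146677970886
r mm 43.8 ang 52.2 Frad -10.8 Ftan_cw -6.9 Fz -1.0
```

Call:
drive_tool(
  translation=[
    [-7.6,11.2,0],
    [-10.1,9.8,0],
    [-12.7,6.1,0],
    [-13.9,1.9,0],
    [-13.9,-2.5,0],
  ],
  twist=[0,0,0,0,0],
)

```text
time_s: 5.9
position: [0.5444, -0.079, 0.0873]
tcp_rot: [-2.545, -1.835, -0.003]
wrist_force: [0.5, 9.8, -4.9]
finger_gap: 0.016
grip_force: 40.4
```

```bash
python3 -c "
from h import *
st();cr((.508,-.0528))"
```

```text
5.9 [ 0.5444 -0.079   0.0873] -18.4 [ 0.5  9.8 -4.9] 0.015987367014723194 40.36298632621765
r mm 44.9 ang -35.8 Frad -5.3 Ftan_cw -8.2 Fz -4.9
```

Call:
drive_tool(
  translation=[
    [-12.1,-7.4,0],
    [-9.8,-10.1,0],
    [-6.1,-12.7,0],
    [-1.9,-13.9,0],
    [2.5,-13.9,0],
  ],
  twist=[0,0,0,0,0],
)

```text
time_s: 6.4
position: [0.4813, -0.0895, 0.0873]
tcp_rot: [2.548, 1.833, 0.002]
wrist_force: [8.6, -0.1, -12.2]
finger_gap: 0.0166
grip_force: 39.9
```

```bash
python3 -c "
from h import *
st();cr((.508,-.0528))"
```

```text
6.4 [ 0.4813 -0.0895  0.0873] -18.55 [  8.6  -0.1 -12.2] 0.01659401502260715 39.89079415798187
r mm 45.4 ang -126.1 Frad -5.0 Ftan_cw -7.0 Fz -12.2
```

Call:
drive_tool(
  translation=[
    [7.4,-12.2,1],
    [10.1,-9.8,0.5],
    [12.7,-6.1,0],
    [13.9,-1.9,0],
    [13.9,2.5,0],
  ],
  twist=[0,0,0,0,0],
)

```text
time_s: 6.9
position: [0.4716, -0.0259, 0.087]
tcp_rot: [2.55, 1.833, -0.007]
wrist_force: [-3.9, -7.7, -1.2]
finger_gap: 0.0164
grip_force: 40.9
```

```bash
python3 -c "
from h import *
st();cr((.508,-.0528))"
```

```text
6.9 [ 0.4716 -0.0259  0.087 ] -18.58 [-3.9 -7.7 -1.2] 0.016428519291023253 40.8787876367569
r mm 45.3 ang 143.6 Frad -1.5 Ftan_cw -8.5 Fz -1.2
```

Call:
drive_tool(
  translation=[
    [12.4,6.6,0],
    [9.8,10.1,0],
    [6.1,12.7,0],
    [1.9,13.9,0],
    [-2.5,13.9,0],
  ],
  twist=[0,0,0,0,0],
)

```text
time_s: 7.4
position: [0.5349, -0.0167, 0.087]
tcp_rot: [-2.547, -1.835, 0.006]
wrist_force: [-12.7, -2.7, 3.4]
finger_gap: 0.0165
grip_force: 41.4
```

```bash
python3 -c "
from h import *
cr((.508,-.0528))"
```

```text
r mm 45.0 ang 53.3 Frad -9.7 Ftan_cw -8.6 Fz 3.4
```

Call:
drive_tool(
  translation=[
    [-7.6,12.1,0],
    [-10.1,9.8,0],
    [-12.7,6.1,0],
    [-13.9,1.9,0],
    [-13.9,-2.5,0],
  ],
  twist=[0,0,0,0,0],
)

```text
time_s: 7.9
position: [0.5446, -0.0788, 0.0872]
tcp_rot: [-2.546, -1.837, -0.006]
wrist_force: [0.9, 9.7, -1.5]
finger_gap: 0.0165
grip_force: 40.9
```

```bash
python3 -c "
from h import *
cr((.508,-.0528))"
```

```text
r mm 44.9 ang -35.4 Frad -4.9 Ftan_cw -8.4 Fz -1.5
```

Call:
drive_tool(
  translation=[
    [-12.1,-7.4,0],
    [-9.8,-10.1,0],
    [-6.1,-12.7,0],
    [-1.9,-13.9,0],
    [2.5,-13.9,0],
  ],
  twist=[0,0,0,0,0],
)

```text
time_s: 8.4
position: [0.4812, -0.0894, 0.0872]
tcp_rot: [2.547, 1.831, 0.004]
wrist_force: [8.8, -2.0, -7.6]
finger_gap: 0.0167
grip_force: 40.4
```

```bash
python3 -c "
from h import *
cr((.508,-.0528))"
```

```text
r mm 45.4 ang -126.2 Frad -3.6 Ftan_cw -8.3 Fz -7.6
```

Call:
drive_tool(
  translation=[
    [7.4,-12.2,0.5],
    [10.1,-9.8,0.5],
    [12.7,-6.1,0],
    [13.9,-1.9,0],
    [13.9,2.5,0],
  ],
  twist=[0,0,0,0,0],
)

```text
time_s: 8.9
position: [0.473, -0.0239, 0.0869]
tcp_rot: [2.548, 1.834, 0.003]
wrist_force: [5.3, -4.6, -1.2]
finger_gap: 0.0163
grip_force: 40.9
```

```bash
python3 -c "
from h import *
cr((.508,-.0528))"
```

```text
r mm 45.4 ang 140.4 Frad -7.0 Ftan_cw -0.2 Fz -1.2
```

Call:
drive_tool(
  translation=[
    [0,0,0],
    [0,0,0],
  ],
  twist=[0,0],
)

```text
time_s: 9.1
position: [0.4732, -0.0239, 0.0869]
tcp_rot: [2.547, 1.836, 0.002]
wrist_force: [0.6, -1.0, 6.2]
finger_gap: 0.0165
grip_force: 41.7
```

```bash
python3 - <<'E'
from h import *
cr((.508,-.0528))
f=grab_frame("wrist")
cv2.imwrite("pics/w3.png",f["color"][:,:,::-1][0:300,120:520])
E
```

```text
r mm 45.2 ang 140.3 Frad -1.1 Ftan_cw -0.4 Fz 6.2
```

View pics/w3.png

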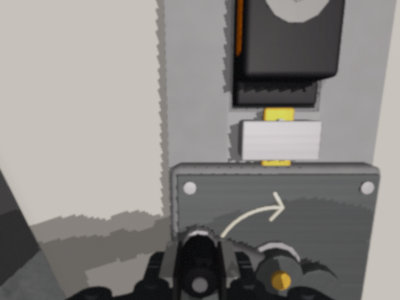

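Call:
drive_tool(
  translation=[
    [0,0,0],
    [0,0,0],
    [0,0,-15],
    [0,0,-30],
    [0,0,-30],
  ],
  twist=[0,0,0,0,0],
  claw=0.8,
)

```text
time_s: 9.65
position: [0.4716, -0.0243, 0.1618]
tcp_rot: [-2.549, -1.835, 0.002]
wrist_force: [1.0, 0.6, -0.5]
finger_gap: 0.0682
grip_force: 0.0
```

```bash
python3 - <<'E'
from h import *
st();plan([.5515,.0755,.16],-18.4,5)
E
```

```text
9.65 [ 0.4716 -0.0243  0.1618] -18.5 [ 1.   0.6 -0.5] 0.06824764050987144 0.0
[[24.0, 9.0, 0.0], [24.0, 9.0, 0.0], [24.0, 9.0, 1.0], [24.0, 9.0, 0.0], [24.0, 8.0, 1.0]] [-0.0, -0.0, -0.0, -0.0, -0.0]
```

```bash
cat >> h.py <<'E'
def top(f,ctr,r,a=.066,b=.08):
    P=cloud(f);m=(P[...,2]>a)&(P[...,2]<b)&(np.hypot(P[...,0]-ctr[0],P[...,1]-ctr[1])<r);q=P[m]
    rect=cv2.minAreaRect((q[:,:2]*1000).astype(np.float32)); print(len(q),np.round(rect[0],1),np.round(rect[1],1),round(rect[2],2),np.round(np.median(q[:,2]),4))
E
python3 - <<'E'
from h import *
top(grab_frame("wrist"),(.551,.076),.06)
st()
E
```

```text
5746 [548.3  66.4] [51.8 44.3] 71.57 0.0732
9.7 [ 0.4737 -0.0246  0.1684] -18.5 [0.1 0.7 4.4] 0.06814827862296388 0.0
```

Call:
drive_tool(
  translation=[
    [24,9,0],
    [24,9,0],
    [24,9,1],
    [24,9,0],
    [24,8,1],
  ],
  twist=[0,0,0,0,0],
  claw=1,
)

```text
time_s: 10.2
position: [0.5526, 0.0763, 0.1596]
tcp_rot: [2.549, 1.835, 0.001]
wrist_force: [-0.7, 0.1, 0.1]
finger_gap: 0.0852
grip_force: 0.0
```

```bash
python3 - <<'E'
from h import *
st();plan([.5518,.0758,.040],-18.4,5)
E
```

```text
10.2 [0.5526 0.0763 0.1596] -18.5 [-0.7  0.1  0.1] 0.08522151878462464 0.0
[[-0.0, -0.0, 24.0], [-0.0, -0.0, 24.0], [-0.0, -0.0, 24.0], [-0.0, -0.0, 24.0], [-1.0, -1.0, 24.0]] [-0.0, -0.0, -0.0, -0.0, -0.0]
```

Call:
drive_tool(
  translation=[
    [0,0,32],
    [0,0,32],
    [0,0,28],
    [-0.7,-0.6,18],
    [0,0,9],
  ],
  twist=[0,0,0,0,0],
)

```text
time_s: 10.7
position: [0.55, 0.0749, 0.0379]
tcp_rot: [-2.548, -1.835, 0.004]
wrist_force: [-0.7, 0.1, -0.2]
finger_gap: 0.0854
grip_force: 0.0
```

Call:
drive_tool(
  translation=[
    [0,0,0],
    [0,0,0],
    [0,0,0],
    [0,0,0],
  ],
  twist=[0,0,0,0],
  claw=0,
  newtons=40,
)

```text
time_s: 11.1
position: [0.5519, 0.0753, 0.0419]
tcp_rot: [2.548, 1.835, 0.003]
wrist_force: [-2.3, -0.2, 5.8]
finger_gap: 0.0433
grip_force: 43.4
```

```bash
python3 - <<'E'
from h import *
st()
f=grab_frame("scene");a=pix(f,[.54,.05,.05])[0].astype(int);print(a)
c=f["color"][a[1]-75:a[1]+75,a[0]-100:a[0]+100,::-1];cv2.imwrite("pics/s2.png",cv2.resize(c,None,fx=3,fy=3))
E
```

```text
11.1 [0.5519 0.0753 0.0419] -18.48 [-2.3 -0.2  5.8] 0.04333155223513321 43.374086022377014
[344 247]
```

Call:
drive_tool(
  translation=[
    [0,0,-4],
    [0,0,-5],
    [0,0,-7],
    [0,0,-9],
    [0,0,-10],
  ],
  twist=[0,0,0,0,0],
)

```text
time_s: 11.65
position: [0.5511, 0.0751, 0.0754]
tcp_rot: [-2.549, -1.836, 0.0]
wrist_force: [-0.1, 0.4, -1.9]
finger_gap: 0.0434
grip_force: 42.5
```

Call:
drive_tool(
  translation=[
    [0,0,-15],
    [0,0,-20],
    [0,0,-20],
    [0,0,-20],
    [0,0,-15],
  ],
  twist=[0,0,0,0,0],
)

```text
time_s: 12.15
position: [0.5516, 0.0752, 0.1676]
tcp_rot: [2.548, 1.835, 0.004]
wrist_force: [-0.3, 0.2, -2.7]
finger_gap: 0.0432
grip_force: 42.5
```

```bash
python3 - <<'E'
from h import *
st()
f=grab_frame("scene");cv2.imwrite("pics/s3.png",f["color"][:,:,::-1][80:320,180:500])
f=grab_frame("top");P=cloud(f)
for a,b in [(.028,.042)]:
    m=(P[...,2]>a)&(P[...,2]<b)&(abs(P[...,0]-.519)<.06)&(abs(P[...,1]-.363)<.15);q=P[m]
    print("rack",len(q),[np.round(x,2) for x in cv2.minAreaRect((q[:,:2]*1000).astype(np.float32))])
top(f,(.52,.424),.07)
for n in ["bay_empty","rack","spare_cartridge"]:
    print(n,[(np.round(d["point"],4).tolist(),round(d["p"],2)) for d in pinpoint(f,n)[:2]])
E
```

```text
12.15 [0.5516 0.0752 0.1676] -18.48 [-0.3  0.2 -2.7] 0.04322097692570781 42.46593654155731
rack 891 [array([519.12, 382.26]), array([260.85,  76.01]), np.float64(88.96)]
428 [518.8 420.3] [43.8 72.7] 0.32 0.0705
bay_empty [([0.5162, 0.3082, 0.0098], 0.97)]
rack [([0.5167, 0.3654, -0.0061], 0.96)]
spare_cartridge [([0.5198, 0.419, 0.0138], 0.97), ([0.7069, 0.1271, -0.0014], 0.27)]
```

View pics/s3.png

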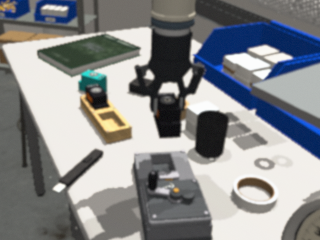

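```bash
python3 - <<'E'
from h import *
plan([.518,.24,.17],0,5)
E
```

```text
[[29.0, -17.0, -1.0], [30.0, -15.0, -1.0], [31.0, -13.0, -1.0], [32.0, -10.0, -2.0], [33.0, -9.0, -1.0]] [-3.7, -3.7, -3.7, -3.7, -3.7]
```

Call:
drive_tool(
  translation=[
    [29,-17,-1],
    [30,-15,-1],
    [31,-13,-1],
    [32,-10,-2],
    [33,-9,-1],
  ],
  twist=[-3.7,-3.7,-3.7,-3.7,-3.7],
)

```text
time_s: 12.9
position: [0.517, 0.2413, 0.1691]
tcp_rot: [-2.218, -2.224, 0.004]
wrist_force: [-0.7, 0.2, -2.7]
finger_gap: 0.0435
grip_force: 42.6
```

Call:
drive_tool(
  translation=[
    [0,0,0],
    [0,0,0],
  ],
  twist=[0,0],
)

```text
time_s: 13.1
position: [0.5171, 0.2406, 0.1691]
tcp_rot: [-2.219, -2.223, 0.004]
wrist_force: [-0.6, 0.2, -2.4]
finger_gap: 0.0434
grip_force: 42.6
```

```bash
python3 - <<'E'
from h import *
st()
f=grab_frame("wrist");P=cloud(f);cv2.imwrite("pics/w4.png",f["color"][:,:,::-1])
top(f,(.52,.424),.07)
m=(P[...,2]>.03)&(P[...,2]<.042)&(abs(P[...,0]-.519)<.06)&(abs(P[...,1]-.363)<.13);q=P[m]
print("rack",len(q),[np.round(x,2) for x in cv2.minAreaRect((q[:,:2]*1000).astype(np.float32))])
# bay hole: floor points
m=(P[...,2]>.004)&(P[...,2]<.022)&(abs(P[...,0]-.519)<.03)&(abs(P[...,1]-.31)<.05);q=P[m]
print("floor",len(q),[np.round(x,2) for x in cv2.minAreaRect((q[:,:2]*1000).astype(np.float32))])
for n in ["bay_empty","rack","spare_cartridge"]:
    print(n,[(np.round(d["point"],4).tolist(),round(d["p"],2)) for d in pinpoint(f,n)[:2]])
E
```

```text
13.1 [0.5171 0.2406 0.1691] 0.09 [-0.6  0.2 -2.4] 0.04336330469356545 42.58606195449829
0 [0. 0.] [0. 0.] 0.0 nan
rack 7106 [array([519.51, 322.03]), array([ 70.21, 135.93]), np.float64(0.63)]
floor 6038 [array([519.68, 308.44]), array([48.26, 90.64]), np.float64(0.61)]
bay_empty [([0.518, 0.3086, 0.0128], 0.82)]
rack [([0.5164, 0.3616, -0.0048], 0.63)]
spare_cartridge []
  return _methods._mean(a, axis=axis, dtype=dtype,
  ret = ret.dtype.type(ret / rcount)
```

View pics/w4.png

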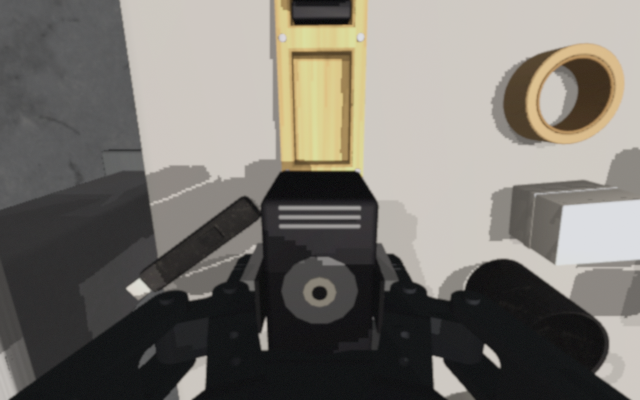

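```bash
python3 - <<'E'
from h import *
f=grab_frame("wrist");P=cloud(f)
m=(P[...,2]>.12)&(P[...,2]<.215)&(abs(P[...,0]-.518)<.024)&(P[...,1]>.2)&(P[...,1]<.31)
v,u=np.where(m);q=P[m]
h,e=np.histogram(q[:,2],np.arange(.12,.216,.004));print(dict(zip(np.round(e,3).tolist(),h.tolist())))
t=q[q[:,2]>np.percentile(q[:,2],60)-.004]
for z in (.19,.194,.198):
    t=q[(q[:,2]>z)&(q[:,2]<.206)]
    print(len(t),[np.round(x,2) for x in cv2.minAreaRect((t[:,:2]*1000).astype(np.float32))],np.median(t[:,2]))
s=q[(q[:,2]<.185)&(q[:,2]>.145)]; print("face y",np.percentile(s[:,1],[10,50,90]), "x",np.percentile(s[:,0],[1,99]))
# slope of face
print(np.polyfit(s[:,0],s[:,1],1),np.polyfit(s[:,2],s[:,1],1), s[:,2].min(), q[:,2].min())
print(f["position"])
E
```

```text
{0.12: 0, 0.124: 0, 0.128: 0, 0.132: 0, 0.136: 0, 0.14: 6, 0.144: 115, 0.148: 120, 0.152: 129, 0.156: 122, 0.16: 162, 0.164: 163, 0.168: 166, 0.172: 180, 0.176: 204, 0.18: 207, 0.184: 251, 0.188: 273, 0.192: 314, 0.196: 977, 0.2: 16537, 0.204: 311, 0.208: 694}
18130 [array([517.91, 243.97]), array([68.29, 47.88]), np.float64(89.26)] 0.2015752837708894
17837 [array([517.91, 243.97]), array([68.29, 47.88]), np.float64(89.26)] 0.20158939750544103
17484 [array([518.05, 243.88]), array([47.83, 68.13]), np.float64(0.42)] 0.20160762134168625
face y [0.27723685 0.27744086 0.27760891] x [0.49838571 0.53949223]
[0.0014866  0.27663069] [-0.00178884  0.27770198] 0.14500725852756705 0.14332458824422048
[0.51902913 0.30918233 0.31398249]
```

```bash
python3 - <<'E'
from h import *
f=grab_frame("wrist");P=cloud(f)
m=(P[...,2]>.15)&(P[...,2]<.19)&(abs(P[...,0]-.518)<.035)&(abs(P[...,1]-.2774)<.002);s=P[m]
print(np.percentile(s[:,0],[0,.5,50,99.5,100]))
m=(P[...,2]>.1995)&(P[...,2]<.2035)&(abs(P[...,0]-.518)<.035)&(P[...,1]<.2774)&(P[...,1]>.265);s=P[m]
print(np.percentile(s[:,0],[0,.5,50,99.5,100]))
m=(P[...,2]>.007)&(P[...,2]<.013)&(abs(P[...,0]-.519)<.03)&(abs(P[...,1]-.31)<.05);q=P[m]
print(np.median(q[:,2]));print([np.round(x,2) for x in cv2.minAreaRect((q[:,:2]*1000).astype(np.float32))])
m=(P[...,2]>.033)&(P[...,2]<.04)&(abs(P[...,0]-.519)<.05)&(P[...,1]>.28)&(P[...,1]<.34);q=P[m];print(np.percentile(q[:,0],[.5,99.5]),np.median(q[:,2]))
plan([.5179,.3146,.12],.6,5)
E
```

```text
[0.49775343 0.49815727 0.51883913 0.53982881 0.54010855]
[0.49728168 0.49794945 0.51886704 0.5401788  0.54072013]
0.011137306583252016
[array([519.67, 308.57]), array([48.26, 90.39]), np.float64(0.56)]
[0.48466038 0.55463742] 0.036986026258673366
[[15.0, -0.0, 10.0], [15.0, -0.0, 10.0], [15.0, -0.0, 10.0], [15.0, -0.0, 10.0], [15.0, -0.0, 11.0]] [-0.1, -0.1, -0.1, -0.1, -0.1]
```

Call:
drive_tool(
  translation=[
    [15,0,10],
    [15,0,10],
    [15,0,10],
    [15,0,10],
    [14,0,9],
  ],
  twist=[-0.1,-0.1,-0.1,-0.1,-0.1],
)

```text
time_s: 13.9
position: [0.517, 0.3159, 0.12]
tcp_rot: [-2.21, -2.232, 0.002]
wrist_force: [-0.3, -0.5, -2.9]
finger_gap: 0.0431
grip_force: 42.6
```

Call:
drive_tool(
  translation=[
    [0,0,0],
    [0,0,0],
  ],
  twist=[0,0],
)

```text
time_s: 14.1
position: [0.5173, 0.3147, 0.1212]
tcp_rot: [2.21, 2.233, -0.002]
wrist_force: [0.2, -0.6, -2.2]
finger_gap: 0.0438
grip_force: 42.5
```

```bash
python3 - <<'E'
from h import *
st();plan([.5178,.3147,.08],.6,2)
E
```

```text
14.1 [0.5173 0.3147 0.1212] 0.58 [ 0.2 -0.6 -2.2] 0.04375090920632024 42.537360191345215
[[0.0, 0.3, 20.6], [0.0, 0.2, 20.6]] [-0.0, -0.0]
```

Call:
drive_tool(
  translation=[
    [0,0.3,20],
    [0,0.2,20],
    [0,0,8],
    [0,0,3],
    [0,0,0],
  ],
  twist=[0,0,0,0,0],
)

```text
time_s: 14.6
position: [0.5184, 0.3141, 0.0713]
tcp_rot: [2.212, 2.231, 0.001]
wrist_force: [-0.0, 0.4, -3.1]
finger_gap: 0.0432
grip_force: 42.5
```

Call:
drive_tool(
  translation=[
    [0,0,3],
    [0,0,3],
    [0,0,2],
    [0,0,2],
    [0,0,0],
  ],
  twist=[0,0,0,0,0],
)

```text
time_s: 15.1
position: [0.5179, 0.3142, 0.0604]
tcp_rot: [-2.211, -2.231, 0.001]
wrist_force: [-0.0, 0.0, -3.4]
finger_gap: 0.0433
grip_force: 42.5
```

Entering freely (still hanging at −3 N). Continue slowly.

Call:
drive_tool(
  translation=[
    [0,0,3],
    [0,0,3],
    [0,0,2],
    [0,0,2],
    [0,0,0],
  ],
  twist=[0,0,0,0,0],
)

```text
time_s: 15.6
position: [0.5179, 0.3142, 0.0503]
tcp_rot: [-2.211, -2.231, 0.001]
wrist_force: [1.0, 0.5, -2.5]
finger_gap: 0.0438
grip_force: 42.5
```

Call:
drive_tool(
  translation=[
    [0,0,2],
    [0,0,2],
    [0,0,1],
    [0,0,1],
    [0,0,0],
  ],
  twist=[0,0,0,0,0],
)

```text
time_s: 16.1
position: [0.518, 0.3143, 0.0446]
tcp_rot: [-2.211, -2.231, 0.0]
wrist_force: [-0.6, 0.8, -2.8]
finger_gap: 0.0436
grip_force: 42.5
```

Call:
drive_tool(
  translation=[
    [0,0,1],
    [0,0,1],
    [0,0,1],
    [0,0,0.5],
    [0,0,0],
  ],
  twist=[0,0,0,0,0],
)

```text
time_s: 16.6
position: [0.518, 0.3143, 0.0411]
tcp_rot: [-2.211, -2.231, 0.0]
wrist_force: [-1.0, -0.3, -2.3]
finger_gap: 0.0432
grip_force: 42.5
```

Call:
drive_tool(
  translation=[
    [0,0,0.5],
    [0,0,0.5],
    [0,0,0.5],
    [0,0,0],
  ],
  twist=[0,0,0,0],
)

```text
time_s: 17.0
position: [0.5181, 0.3143, 0.0399]
tcp_rot: [2.211, 2.231, 0.0]
wrist_force: [-0.6, -0.3, -0.6]
finger_gap: 0.0434
grip_force: 42.7
```

Call:
drive_tool(
  translation=[
    [0,0,0.5],
    [0,0,0.3],
    [0,0,0],
  ],
  twist=[0,0,0],
)

```text
time_s: 17.3
position: [0.5181, 0.3143, 0.0399]
tcp_rot: [2.211, 2.231, 0.001]
wrist_force: [-4.0, -2.2, 6.0]
finger_gap: 0.0431
grip_force: 43.4
```

Call:
drive_tool(
  translation=[
    [0,0,0],
    [0,0,0],
    [0,0,0],
    [0,0,0],
  ],
  twist=[0,0,0,0],
  claw=0.8,
)

```text
time_s: 17.7
position: [0.5181, 0.3143, 0.0387]
tcp_rot: [-2.211, -2.231, 0.0]
wrist_force: [0.4, 0.2, 0.0]
finger_gap: 0.0686
grip_force: 0.0
```

Call:
drive_tool(
  translation=[
    [0,0,-10],
    [0,0,-25],
    [0,0,-40],
    [0,0,-40],
    [0,0,-30],
  ],
  twist=[0,0,0,0,0],
)

```text
time_s: 18.2
position: [0.5185, 0.3146, 0.1881]
tcp_rot: [2.211, 2.231, 0.006]
wrist_force: [0.5, 0.0, 0.5]
finger_gap: 0.0683
grip_force: 0.0
```

Call:
drive_tool(
  translation=[
    [-20,0,0],
    [-25,0,0],
    [-25,0,0],
    [0,0,0],
    [0,0,0],
  ],
  twist=[0,0,0,0,0],
)

```text
time_s: 18.7
position: [0.5187, 0.2438, 0.184]
tcp_rot: [-2.213, -2.23, -0.0]
wrist_force: [-0.1, 0.3, -0.1]
finger_gap: 0.0684
grip_force: 0.0
```

```bash
python3 - <<'E'
from h import *
st()
f=grab_frame("wrist");top(f,(.519,.314),.055);cv2.imwrite("pics/w5.png",f["color"][:,:,::-1])
f=grab_frame("top");top(f,(.52,.422),.05);top(f,(.519,.314),.055)
E
```

```text
18.7 [0.5187 0.2438 0.184 ] 0.45 [-0.1  0.3 -0.1] 0.0683552726550458 0.0
5767 [519.  315.6] [44.1 73.7] 0.39 0.0712
426 [518.7 420.4] [44.1 72.8] 0.38 0.0707
84 [519. 315.] [42.2 73.5] 1.63 0.0703
```

View pics/w5.png

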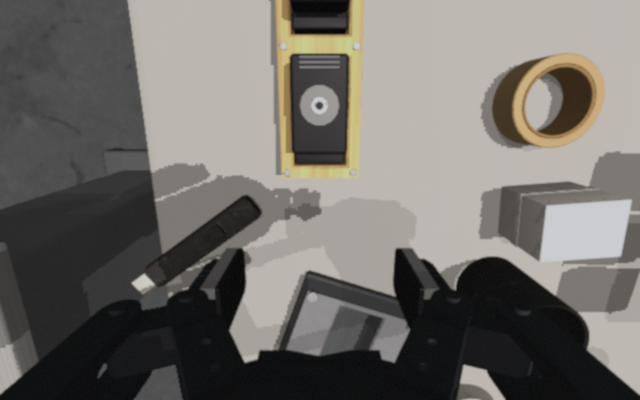

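```bash
python3 -c "
from cell import *
print(hand_in())"
```

```text
the job is handed in; nothing more can be done
None
```

I wound the ribbon in until the crank's pull dropped away after about two turns, and the camera showed the bolt drawn back. I then lifted the cartridge out of the well and stood it in the empty bay. It measured about 1 mm off the bay's centre, fully down on the floor and aligned, and the spare had not moved. I handed the job in at about 19 s; no verdict came back.

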